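# Set the double hotplate for the saucepan

### The arm

A 6-joint arm with a two-finger parallel gripper is mounted at the origin on a cart in front of the work surface, level with it; the furniture and walls round the work are solid. World frame = base frame: x ahead of the robot, y to its left, z up, the work surface at z = 0. Lengths are in mm, angles in degrees, forces in N, time in s.
With the tool pointing down it reaches from about 250 to 725 mm from the base axis. Payload 4 kg.
Tool frame: the origin (TCP) lies midway between the tips of the shut fingers; the grasp point (between the pads) lies ctrl.grip_depth behind it (ctrl.grip_depth is the distance from the TCP to the grasp point, in mm); z points along the fingers, y is the line along which they close (so a half turn about z gives the same grasp; the last joint's range is limited). The gripper opens to 85 mm and grips with 20 to 120 N. Pads are 22 mm wide; open, the fingers measure 114 mm over their backs; the gripper's body (76 mm by 85 mm) begins 54 mm behind the grasp point. The pads swing forward as they close: fully open they stand 13 mm farther back than shut.
Start: joints at [69.557, 13.785, 0.286, 76.501, 0, 90], TCP at [174.637, 468.51, 231.306] pointing down, gripper open.
Joint ranges: [-155.79, 155.79], [-60.16, 107.12], [-62.33, 73.08], [-114, 123.19], [-81.49, 82.49], [-180, 180]. Speed limits (degrees/s): [159.86, 159.86, 180, 180, 180, 180].

### API

Orientations are given as [roll, pitch, yaw] about the fixed x, y, z axes, in that order (R = Rz(yaw) Ry(pitch) Rx(roll)).
In Python, from bench import telemetry, cams, job, ctrl gives the robot as it stands.
- The arm moves only by the tool drive_tool, never from a script. Its argument "steps" is one flat list of numbers, 6 for each row, row after row: the shift along the world's x, y, z in mm, then the turn, a rotation vector about the world's x, y, z in degrees. A call has 1 to 12 rows; each row shifts and turns the commanded pose from where the row before left it; what a row does not reach is not made up. A row lasts 1/8 s, in which the tool goes at most 62.5 mm and 10.7 degrees, less where a joint would pass 70% of its speed; a pose out of reach is approached as far as the arm can. A call with a gripper value outside its range is refused whole. "gripper" is the finger opening in mm, from 0 to 85.4, set as the call begins (left out, the last holds). The fingers move at their own pace and stop on an object; "newtons" is the grip in N (left out, the last holds). Time passes only in rows, so rows that do not move let the fingers close. It gives the time, the measured TCP pose, the force, the opening and the grip force at its end, in the units of the state.
- telemetry.read_state(): the state, without advancing time (a new reading comes with each control period).
- cams.snapshot(name): name is "scene" or "top" or "wrist"; returns a dict with "pixels" (400x640x3 uint8, red, green, blue), "z_map" (400x640 float32, mm along the optical axis (not along the pixel's ray), 0 where there is no reading), "fx", "fy", "cx", "cy" (pixels), "eye" and "rotation" of the camera in the world; the wrist camera has in their place "tool_from_camera" (4x4, takes a point from camera to tool coordinates, whose origin is the TCP and whose axes are the flange's). Camera axes: x right, y up, looking along -z (the intrinsics and any distortion apply to the point x, -y, -z); pixel columns grow to the right and rows downward; lengths in mm; the calibration is good to about 2 mm. A picture is of the moment at which its call begins: read the wrist's pose just before it.
- job.close_job(): hands the job in; it is judged then, once.
Trained networks look in the newest picture that a camera, given by its name, has taken for a name from the list of things; names that differ only in an ending like _2 or _b are one class to them, and where a whole thing is asked for, a point or a joint stands for the part that bears it (a point fixed in the world has none). Each returns a list of dicts, best first, with "confidence" (0 to 1); they miss things now and then, are a little off and sometimes report something else, mostly with a low value. They report only what shows in the picture. A call takes as long as a camera call. They do not tell look-alikes from the thing itself.
- cams.outline_of(camera, query): "mask" (400x640 bool, what is visible of it) and "box" ([left, top, right, bottom] in pixels, round what is visible of it).
The state is a dict: "time_s": time; "joints": joint angles; "joint_velocities": joint speeds; "joint_torque": joint torques, N m; "ee_pos": TCP position; "orientation": TCP orientation; "contact_force": force on the tool from outside, world axes, zero at the start; "torque": the same for the moment, N m; "gripper_width": finger opening in mm; "gripper_force": force on a finger pad.
Only numpy, scipy, OpenCV 4.12 (cv2) and the standard library are available. Lean on these libraries where they do the work, as an engineer would, in place of code of your own. Each camera call takes 0.05 s, during which the arm holds its last target. There are 200 camera calls.

### The job

With a fingertip, gently push the two dials round, click by click: bring the dial in front of the plate that carries the saucepan to mark four, and the dial in front of the other plate to off. Then press the start button between the dials and leave it released. Do not grip or force the dials, do not shift the saucepan or the tin on the plates, and leave the lemon, lime and garlic alone.

Things in the scene. Friction and masses are not known exactly. Their poses are not given: they have to be found in the camera images.
- hob: double hotplate, white box 280 mm deep (x) by 460 wide (y), top face 60 mm above the worktop, fixed. Origin: centre of its underside; its front, with a steel control panel, faces its -x, to the robot; +y is its left. Plate centres 52 mm behind and 110 mm left and right of the origin; dial axes 95 mm in front and 110 mm left and right, each before its plate; start button 95 mm in front, midway.
- plate_left (a point): centre of the top of the left (+y) dark plate, which is 156 mm across, its top 72 mm above the worktop
- plate_right (a point): centre of the top of the right (-y) plate
- dial_left (a joint): left dial, rad: 0 = off, grows clockwise from above. Clicks every 40 degrees: off 0, marks one to five 0.698, 1.396, 2.094, 2.793, 3.491; let go, it springs to the nearest. Stops 0.25 rad beyond either end. A click takes about 2 to 5 N at the fin. Starts at off, one or two (may still be settling). Panel: round dot = off, at 9 o'clock (hob's +y); five bars, longer clockwise, = one to five
- dial_right (a joint): right dial, the same as the left one: same joint values, clicks, stops and marks; mark four is 160 degrees clockwise from the dot
- fin_left: cap of the left dial. Origin on its axis at the hob's top face (60 mm above the worktop), z up. Black disc, radius 38 mm, top 12 mm above the origin, with a standing fin as pointer: 9 mm thick, from 14 to 38 mm out from the axis along the cap's own +y, top 33.5 mm above the origin. Push the fin sideways, moving in an arc about the axis.
- fin_right: the turning cap of the right dial, the same as the left one
- dial_left_tip (a point): point in the left fin, 30 mm out from the axis and 22.5 mm above the hob's top face: the height and radius at which to push
- dial_right_tip (a point): the same point of the right fin
- start_button (a joint): start button, travel in m: 0 released, 0.006 fully down; springs back by itself; fully down takes 5 N; it counts as pressed beyond 0.004
- start_button_top (a point): centre of the top of the start button's grey cap (24 mm across), 22 mm above the hob's top face when released
- pot: small open steel saucepan with two loop handles, 120 mm across (163 mm over the handles), 58 mm high, on one of the two plates, loose. Origin: centre of its underside
- tin: food tin 76 mm across and 58 mm high, set down on the other plate, loose. Origin: centre of its underside
- lemon: lemon, 71 mm, loose on the worktop to the right of the hob
- lime: lime, 60 mm, loose beside the lemon
- garlic: garlic bulb, 56 mm, loose there too
Things that resemble listed ones, but are neither listed nor needed, are in the scene too. There is more than one size of the pot; the job needs the larger.

How it is judged (in metres and radians):
On the way, in this order (a step that is already met when the one before it is completed fails the run):
1. the dial of the saucepan's plate stands at mark four and the other dial at off (((horizontal distance between pot and plate_left below 0.05 m and value of joint dial_left between 2.643 and 2.943 rad and value of joint dial_right between -0.15 and 0.15 rad) or (horizontal distance between pot and plate_right below 0.05 m and value of joint dial_right between 2.643 and 2.943 rad and value of joint dial_left between -0.15 and 0.15 rad))), for 0.3 s.
2. then the start button is pressed (value of joint start_button above 0.004 m), for 0.04 s.
At the end, for the whole second after the job is handed in: the dial of the plate with the saucepan (centre within 50 mm of the plate's centre) is at mark four (2.793 rad) and the other at off (0), each within 0.15 rad; the start button is back up (under 2 mm); saucepan and tin stand upright and still on their plates (((horizontal distance between pot and plate_left below 0.05 m and value of joint dial_left between 2.643 and 2.943 rad and value of joint dial_right between -0.15 and 0.15 rad) or (horizontal distance between pot and plate_right below 0.05 m and value of joint dial_right between 2.643 and 2.943 rad and value of joint dial_left between -0.15 and 0.15 rad)) and value of joint start_button below 0.002 m and linear speed of pot below 0.02 m/s and angle between each of pot, tin's own z axis and vertical below 0.1 rad); the robot touches nothing.
It fails at once if the saucepan or the tin is shifted or lifted (over 20 mm) (distance of any of pot, tin from where it was at the start of the episode above 0.02 m).
It fails at once if the lemon, lime or garlic is disturbed (over 30 mm) (distance of any of lemon, lime, garlic from where it was at the start of the episode above 0.03 m).
It fails at once if a dial is gripped or forced (over 30 N on it) (contact force between the fingers and fin_left above 30 N or contact force between the fingers and fin_right above 30 N).
It also fails if it takes over 69 s, if anything falls off the work surface, if the arm or the gripper's body presses on something with over 40 N, if the wrist force passes 120 N, or if a joint passes its speed limit or range.

## Working session

There is one attempt and no reset: what is moved stays moved. The work goes in short steps, Python scripts to look and compute and a tool call to move; the robot and the scene stay as the last step left them, time stands still between calls to the robot, and variables do not carry over. Pictures are saved under pics/ and viewed, at most 10 in all, crops included, and the job is handed in when it is done.

Besides the shell and the picture viewer there is one more tool, called after "Request:" by a JSON object that holds its "fn" and its "kwargs". drive_tool: Moves the arm, as the interface text tells. Its arguments: {"type":"object","properties":{"steps":{"type":"array"},"gripper":{"type":"number"},"newtons":{"type":"number"}},"required":["steps"]}

```bash
mkdir -p pics; cat > h.py <<'E'
import numpy as np, cv2
from bench import telemetry, cams, job, ctrl
def P(s,u,v,z=None):
    d=s["z_map"][v,u] if z is None else z
    c=np.array([(u-s["cx"])/s["fx"]*d,-(v-s["cy"])/s["fy"]*d,-d])
    return np.array(s["rotation"])@c+np.array(s["eye"])
def cloud(s):
    v,u=np.mgrid[0:400,0:640]; d=s["z_map"]
    c=np.stack([(u-s["cx"])/s["fx"]*d,-(v-s["cy"])/s["fy"]*d,-d],-1)
    return c@np.array(s["rotation"]).T+np.array(s["eye"])
E
python3 - <<'E'
from h import *
ims=[]
for n in("scene","top"):
    s=cams.snapshot(n); np.savez(f"/tmp/{n}.npz",**{k:v for k,v in s.items()})
    cv2.imwrite(f"pics/{n}.png",s["pixels"][...,::-1])
    print(n,[k for k in s],s["eye"])
    for q in("hob","fin_left","pot","tin","start_button","lemon"):
        print(q,[(round(r["confidence"],2),[int(b) for b in r["box"]]) for r in cams.outline_of(n,q)])
print(telemetry.read_state()["time_s"],ctrl.grip_depth)
E
```

```text
scene ['pixels', 'z_map', 'fx', 'fy', 'cx', 'cy', 'eye', 'rotation'] [  47.4756186  -663.07551399  917.41546621]
hob [(0.73, [238, 133, 411, 263])]
fin_left [(0.86, [255, 168, 287, 193]), (0.2, [315, 210, 339, 237])]
pot [(0.78, [336, 163, 393, 207]), (0.68, [219, 137, 244, 161]), (0.56, [311, 206, 339, 237])]
tin [(0.73, [295, 135, 317, 164])]
start_button [(0.47, [292, 194, 303, 202])]
lemon [(0.97, [370, 302, 396, 324])]
top ['pixels', 'z_map', 'fx', 'fy', 'cx', 'cy', 'eye', 'rotation'] [ 220.00025576 -267.31520221 1534.60611014]
hob [(0.69, [226, 122, 383, 241])]
fin_left [(0.85, [252, 190, 279, 214]), (0.15, [406, 226, 421, 243])]
pot [(0.77, [316, 146, 373, 186]), (0.64, [182, 165, 212, 189])]
tin []
start_button [(0.54, [317, 144, 372, 189])]
lemon [(0.72, [398, 252, 422, 268]), (0.7, [406, 226, 421, 241])]
0.7 18.700000000000003
```

View pics/top.png

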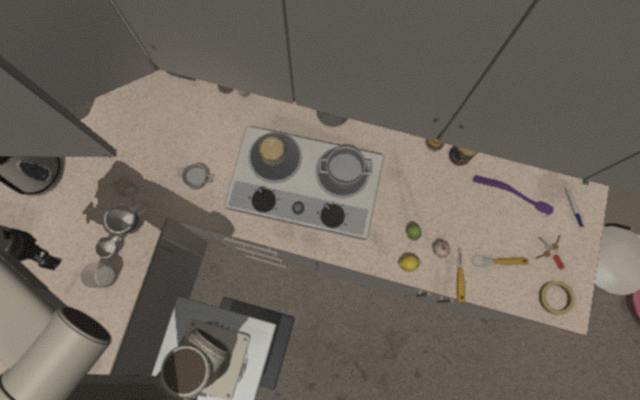

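View pics/scene.png

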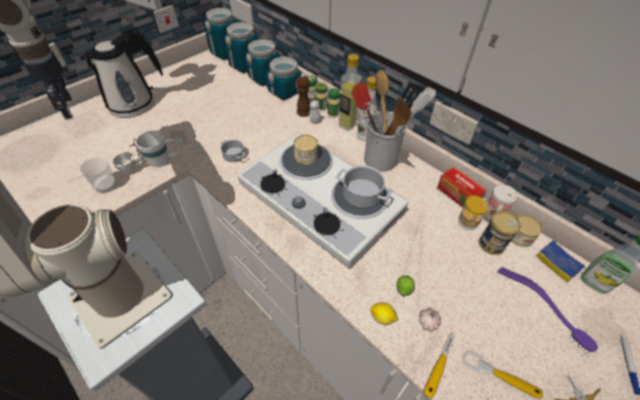

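The top view shows a larger pot with two loop handles on the right plate at (345,168). A smaller one sits off the hob at (196,176). The tin is on the left plate at (272,150), the dials are at (263,200) and (332,215), and the button is at (298,208). The pot on the plate is the one meant; an enlarged crop should confirm it.

```bash
cat > hob.py <<'E'
from h import *
from scipy.optimize import minimize
for n in("top","scene"):
    s=dict(np.load(f"/tmp/{n}.npz")); X=cloud(s)
    # top-face points (panel+white) and dial/pot heights
    c0=P(s,*((300,185) if n=="top" else (322,195)))
    m=(abs(X[...,2]-60)<9)&(np.hypot(X[...,0]-c0[0],X[...,1]-c0[1])<300)&(s["z_map"]>0)
    m=cv2.morphologyEx(m.astype(np.uint8),cv2.MORPH_OPEN,np.ones((3,3)))
    k,l,st,_=cv2.connectedComponentsWithStats(m); i=1+np.argmax(st[1:,4])
    p=X[l==i][:,:2].astype(np.float32)
    r=cv2.minAreaRect(p); print(n,"rect",r, "z",np.median(X[l==i][:,2]))
    for q,uv in (dict(potc=(345,163),dl=(263,200),dr=(332,215),btn=(298,208)) if n=="top" else dict(dl=(273,183),dr=(327,224),btn=(298,202))).items(): print(q,P(s,*uv).round(0))
s=dict(np.load("/tmp/top.npz"));im=s["pixels"][110:250,170:400,::-1]
cv2.imwrite("pics/crop.png",cv2.resize(im,(782,476),interpolation=cv2.INTER_CUBIC))
E
python3 hob.py
```

```text
Traceback (most recent call last):
  File "hob.py", line 4, in <module>
    s=dict(np.load(f"/tmp/{n}.npz")); X=cloud(s)
                                        ~~~~~^^^
  File "h.py", line 10, in cloud
    return c@np.array(s["rotation"]).T+np.array(s["eye"])
           ~~~~~~~~~~~~~~~~~~~~~~~~~~~^~~~~~~~~~~~~~~~~~~
ValueError: operands could not be broadcast together with shapes (400,640) (3,)
```

```bash
python3 - <<'E'
import numpy as np
for n in("top","scene"):
    s=np.load(f"/tmp/{n}.npz"); print(s["rotation"],s["fx"],s["cx"],s["cy"])
E
```

```text
[ 12.94862149   0.15254413 -74.36407596] 484.13257401502216 314.12542722184367 200.3690687475369
[ 40.37371723  -0.73420503 -44.7192409 ] 380.2150429134196 318.7565625734689 196.74155906430045
```

Rotation is given as roll, pitch, yaw.

```bash
sed -i 's/np.array(s\["rotation"\])/RM(s["rotation"])/' h.py
cat >> h.py <<'E'
from scipy.spatial.transform import Rotation
def RM(r): return Rotation.from_euler("xyz",r,degrees=True).as_matrix()
E
python3 hob.py
```

```text
top rect ((601.9299926757812, -126.11228942871094), (280.24261474609375, 458.8876647949219), 2.84954833984375) z 59.04085405146884
potc [ 220. -267. 1535.]
dl [502. -20.  71.]
dr [ 513. -238.   72.]
btn [ 504. -132.   83.]
scene rect ((598.8189697265625, -124.60516357421875), (279.80615234375, 461.1172180175781), 3.118992567062378) z 59.604982095888545
dl [500. -27.  73.]
dr [ 507. -246.   74.]
btn [ 500. -138.   80.]
```

View pics/crop.png

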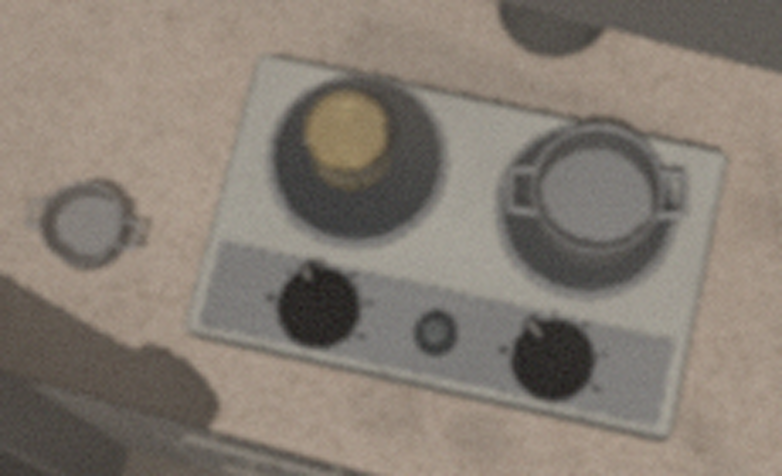

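The crop confirms it: the large two-handled pan at crop (595,195) stands on the right plate, and the smaller one at (88,222) is off the hob. So the right dial goes to four and the left to off. I'll move the arm over the panel for a close look.

Request:
{"fn": "drive_tool", "kwargs": {"steps": [20, -50, 6, 0, 0, 0, 20, -50, 6, 0, 0, 0, 20, -50, 6, 0, 0, 0, 20, -50, 6, 0, 0, 0, 20, -50, 6, 0, 0, 0, 20, -50, 6, 0, 0, 0, 20, -50, 6, 0, 0, 0, 20, -50, 6, 0, 0, 0, 20, -50, 6, 0, 0, 0, 20, -50, 6, 0, 0, 0, 20, -50, 6, 0, 0, 0, 20, -50, 6, 0, 0, 0], "gripper": 0}}

```text
time_s: 2.2
ee_pos: [415.1, -133.4, 303.8]
orientation: [180.0, 0.1, 159.5]
contact_force: [0.9, 1.3, 0.7]
gripper_width: 0.0
gripper_force: 0.0
```

```bash
cat > w.py <<'E'
import sys
from h import *
st=telemetry.read_state(); s=cams.snapshot("wrist")
T=np.array(s["tool_from_camera"]); R=RM(st["orientation"])
print(st["time_s"],np.round(st["ee_pos"],1),np.round(st["orientation"],1),np.round(st["joints"],0)); 
if len(sys.argv)>2: print(T.round(2))
def to(p): # world->pixel
    c=np.linalg.inv(T)@np.r_[R.T@(np.array(p)-st["ee_pos"]),1]
    return s["fx"]*c[0]/-c[2]+s["cx"], s["fy"]*-c[1]/-c[2]+s["cy"]
im=s["pixels"][...,::-1].copy()
C=dict(L=(499.8,-20.5),R=(511.3,-240.2),B=(505.5,-130.4)); yaw=3
for k,c in C.items():
    u,v=to((*c,72)); print(k,round(u),round(v)); cv2.circle(im,(int(u),int(v)),3,(0,0,255),1)
cv2.imwrite(f"pics/{sys.argv[1]}.png",im)
v,u=np.mgrid[0:400,0:640]; d=s["z_map"]
X=np.stack([(u-s["cx"])/s["fx"]*d,-(v-s["cy"])/s["fy"]*d,-d],-1)@T[:3,:3].T+T[:3,3]
X=X@R.T+st["ee_pos"]
for k in "LR":
    c=C[k]; r=np.hypot(X[...,0]-c[0],X[...,1]-c[1])
    f=X[(r<48)&(X[...,2]>82)&(X[...,2]<99)&(d>0)]; g=X[(r<48)&(X[...,2]>67)&(X[...,2]<77)&(d>0)]
    if len(f)>5:
        m=f.mean(0)-np.r_[c,0]; print(k,"fin n",len(f),m.round(1),"R",np.hypot(m[0],m[1]).round(1),"value deg",((90+yaw-np.degrees(np.arctan2(m[1],m[0])))%360).round(1))
    if len(g)>50:
        (a,b),rr=cv2.minEnclosingCircle(g[:,:2].astype(np.float32)); print("  disc",round(a,1),round(b,1),round(rr,1))
np.savez("/tmp/w.npz",X=X,d=d)
E
python3 w.py w1 1
```

```text
2.2 [ 415.1 -133.4  303.8] [1.800e+02 1.000e-01 1.595e+02] [-18.   5.   1.  85.   0.   3.]
[[  -0.      0.96    0.27   67.72]
 [   1.      0.      0.     -1.08]
 [   0.      0.27   -0.96 -142.34]
 [   0.      0.      0.      1.  ]]
L 446 199
R 271 269
B 356 235
L fin n 202 [20.3 12.2 91.8] R 23.6 value deg 62.0
  disc 500.3 -21.2 37.7
R fin n 45 [ 7.7 14.8 89.4] R 16.7 value deg 30.7
  disc 510.7 -240.2 37.7
```

View pics/w1.png

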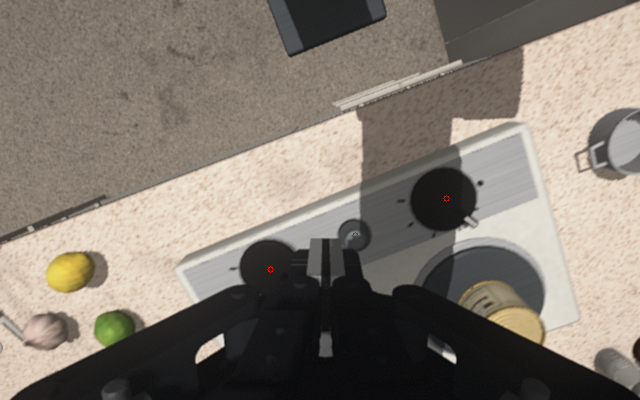

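The wrist view shows the left dial at (446,199) with its fin at about (475,222), and the right dial at (270,268). The disc centres match the predicted axes within 1 mm. The fin angles are still ambiguous, so I'll look from better positions: align the tool with the hob and step aside.

Request:
{"fn": "drive_tool", "kwargs": {"steps": [5, 15, 0, 0, 0, 8, 5, 15, 0, 0, 0, 8, 5, 15, 0, 0, 0, 7, 5, 15, 0, 0, 0, 0, 5, 15, 0, 0, 0, 0, 0, 0, 0, 0, 0, 0]}}

```text
time_s: 3.0
ee_pos: [439.9, -55.5, 303.3]
orientation: [-180.0, -0.0, -177.4]
contact_force: [0.2, 0.2, 0.0]
gripper_width: -0.1
gripper_force: 0.0
```

```bash
sed -i 's/L=(499.8,-20.5),R=(511.3,-240.2)/L=(500.3,-20.8),R=(511,-240.2)/; s/>82)&(X/>86)\&(X/' w.py
cat >> w.py <<'E'
Z=lambda u,v:im[v,u]
for k in "LR":
    u,v=map(int,to((*C[k],80))); a,b=max(u-60,0),max(v-60,0)
    cr=im[b:b+120,a:a+120]; 
    if min(cr.shape[:2])>60: cv2.imwrite(f"pics/{sys.argv[1]}{k}.png",cv2.resize(cr,None,fx=3,fy=3,interpolation=cv2.INTER_CUBIC))
    # overlay-free prediction: fin tip top pixel for each click
    print(k,(a,b),[tuple(int(round(x)) for x in (lambda p:(3*(p[0]-a),3*(p[1]-b)))(to((C[k][0]+r*np.cos(t),C[k][1]+r*np.sin(t),93.5)))) for i in range(6) for r in (38,) for t in [np.radians(90+yaw-40*i)]])
E
python3 w.py w2
```

```text
3.0 [439.9 -55.5 303.3] [-180.    -0.  -177.4] [ -7.   6.   2.  85.  -0. -10.]
L 354 218
R 163 219
B 259 218
L fin n 175 [20.4 13.3 92.5] R 24.4 value deg 59.8
  disc 500.3 -21.0 37.9
R fin n 220 [14.5 21.4 91.9] R 25.9 value deg 37.1
  disc 510.8 -240.2 38.1
L (295, 160) [(288, 193), (261, 256), (199, 289), (130, 278), (85, 228), (84, 161)]
R (99, 161) [(269, 193), (253, 255), (197, 288), (126, 277), (72, 228), (60, 160)]
```

View pics/w2.png

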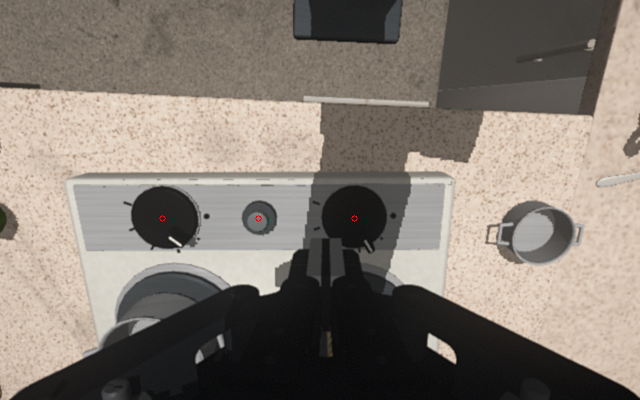

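View pics/w2L.png

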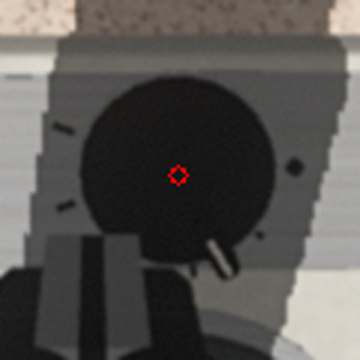

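Seen from here, the left fin stands at about 60° (still settling) and the right one at 40° (mark one). I'll do the left dial first: lower the shut fingertip on the clockwise side of the fin.

Request:
{"fn": "drive_tool", "kwargs": {"steps": [42.5, 9, -20, 0, 0, 0, 42.5, 9, -20, 0, 0, 0, 0, 0, -45, 0, 0, 0, 0, 0, -45, 0, 0, 0, 0, 0, -45, 0, 0, 0, 0, 0, -40, 0, 0, 0, 0, 0, -10, 0, 0, 0, 0, 0, 0, 0, 0, 0]}}

```text
time_s: 4.05
ee_pos: [524.7, -38.8, 78.5]
orientation: [-180.0, -0.0, -177.5]
contact_force: [0.3, -0.1, 0.4]
gripper_width: -0.2
gripper_force: 0.0
```

Request:
{"fn": "drive_tool", "kwargs": {"steps": [2.1, 3.2, 0, 0, 0, 0, 2.1, 3.2, 0, 0, 0, 0, 1, 3.9, 0, 0, 0, 0, 1, 3.9, 0, 0, 0, 0, 0, 4, 0, 0, 0, 0, 0, 4, 0, 0, 0, 0, -1.1, 3.9, 0, 0, 0, 0, -1.1, 3.9, 0, 0, 0, 0, -2, 3.5, 0, 0, 0, 0, -2, 3.5, 0, 0, 0, 0]}}

```text
time_s: 5.3
ee_pos: [525.1, -1.7, 78.5]
orientation: [-180.0, 0.1, -177.5]
contact_force: [2.4, -2.8, 0.4]
gripper_width: -0.3
gripper_force: 1.3
```

Request:
{"fn": "drive_tool", "kwargs": {"steps": [-1.9, 2.8, 0, 0, 0, 0, -1.9, 2.7, 0, 0, 0, 0, -2, 2, 0, 0, 0, 0, -2, 2, 0, 0, 0, 0, 0, 0, 0, 0, 0, 0]}}

```text
time_s: 5.92
ee_pos: [516.5, 8.2, 78.3]
orientation: [180.0, -0.0, -177.4]
contact_force: [0.4, 0.8, 0.8]
gripper_width: 0.1
gripper_force: 0.0
```

```bash
python3 w.py w3
```

```text
5.925 [516.5   8.2  78.3] [ 180.    -0.  -177.4] [  1.  22. -12.  56.   0.  -2.]
L 266 216
R -216 218
B 25 217
L fin n 2291 [ 1.2 26.4 92.5] R 26.5 value deg 5.5
  disc 500.2 -20.9 38.0
L (202, 161) [(453, 215), (386, 381), (228, 465), (44, 438), (-94, 310), (-120, 125)]
R (0, 164) [(-606, 214), (-596, 379), (-716, 462), (-911, 436), (-1107, 308), (-1219, 125)]
```

Request:
{"fn": "drive_tool", "kwargs": {"steps": [3, -2, 0, 0, 0, 0, 3, -2, 0, 0, 0, 0, 0, 0, 45, 0, 0, 0, 0, 0, 45, 0, 0, 0, -5, -50, 30, 0, 0, 0, -5, -50, 30, 0, 0, 0, -5, -50, 0, 0, 0, 0, -6, -64, 0, 0, 0, 0, 0, 0, 0, 0, 0, 0]}}

```text
time_s: 7.1
ee_pos: [501.3, -212.6, 228.1]
orientation: [-179.9, 0.0, -177.9]
contact_force: [-1.0, -0.4, -0.8]
gripper_width: -0.2
gripper_force: 0.0
```

```bash
python3 w.py w4
```

```text
7.1 [ 501.3 -212.6  228.1] [-179.9    0.  -177.9] [-23.  19.   7.  78.  -0. -25.]
L 542 187
R 296 189
B 419 188
L fin n 376 [-1.5 23.4 91.8] R 23.5 value deg 359.4
  disc 500.4 -21.7 38.0
R fin n 312 [14.8 20.3 92.2] R 25.1 value deg 39.1
  disc 511.1 -240.7 37.8
L (487, 128) [(350, 192), (301, 276), (214, 320), (126, 307), (77, 241), (89, 150)]
R (235, 131) [(313, 193), (282, 276), (204, 320), (114, 306), (51, 241), (44, 151)]
```

The left dial reads 0° (off) and the right 39°. Next I descend beside the right fin on its anticlockwise side and sweep it clockwise.

Request:
{"fn": "drive_tool", "kwargs": {"steps": [0, 0, -45, 0, 0, 0, 0, 0, -45, 0, 0, 0, 0, 0, -45, 0, 0, 0, 0, 0, -15, 0, 0, 0, 0, 0, 0, 0, 0, 0]}}

```text
time_s: 7.78
ee_pos: [501.8, -207.3, 77.9]
orientation: [179.9, -0.1, -177.4]
contact_force: [-0.4, 0.3, 0.5]
gripper_width: -0.1
gripper_force: 0.0
```

Request:
{"fn": "drive_tool", "kwargs": {"steps": [4, 0.8, 0, 0, 0, 0, 4, 0.7, 0, 0, 0, 0, 4, -0.3, 0, 0, 0, 0, 4, -0.4, 0, 0, 0, 0, 3.8, -1.3, 0, 0, 0, 0, 3.8, -1.4, 0, 0, 0, 0, 3.3, -2.3, 0, 0, 0, 0, 3.3, -2.3, 0, 0, 0, 0, 2.7, -3, 0, 0, 0, 0, 2.7, -3, 0, 0, 0, 0]}}

```text
time_s: 9.02
ee_pos: [536.8, -219.9, 77.9]
orientation: [179.9, -0.1, -177.4]
contact_force: [-2.6, 3.6, -0.1]
gripper_width: -0.1
gripper_force: 1.9
```

Request:
{"fn": "drive_tool", "kwargs": {"steps": [1.7, -3.6, 0, 0, 0, 0, 1.7, -3.7, 0, 0, 0, 0, 0.7, -4, 0, 0, 0, 0, 0.7, -4, 0, 0, 0, 0, -0.3, -4, 0, 0, 0, 0, -0.4, -4, 0, 0, 0, 0, -1.3, -3.8, 0, 0, 0, 0, -1.4, -3.9, 0, 0, 0, 0]}}

```text
time_s: 10.02
ee_pos: [539.0, -252.9, 78.5]
orientation: [-179.9, 0.0, -177.5]
contact_force: [0.4, -0.2, 0.9]
gripper_width: 0.2
gripper_force: 0.0
```

```bash
python3 w.py w5; python3 -c "
from bench import telemetry as t; s=t.read_state(); print(s['contact_force'])"
```

```text
10.025 [ 539.  -252.9   78.5] [-179.9    0.  -177.5] [-25.  30.   1.  61.  -0. -28.]
L 853 192
R 359 195
B 606 193
R fin n 2261 [ 12.8 -20.5  92.5] R 24.1 value deg 151.0
  disc 511.2 -240.7 37.9
L (820, 137) [(643, 206), (478, 380), (266, 467), (92, 439), (25, 305), (105, 112)]
R (300, 139) [(487, 209), (404, 381), (235, 468), (50, 440), (-78, 307), (-89, 115)]
[-0.03745722  0.59414024  0.50596782]
```

Request:
{"fn": "drive_tool", "kwargs": {"steps": [1, 3, 0, 0, 0, 0, 1, 3, 0, 0, 0, 0, 0, 0, 45, 0, 0, 0, 0, 0, 45, 0, 0, 0, -12, 40, 32, 0, 0, 0, -12, 40, 0, 0, 0, 0, -12, 37, 0, 0, 0, 0, 0, 0, 0, 0, 0, 0, 0, 0, 0, 0, 0, 0]}}

```text
time_s: 11.2
ee_pos: [505.4, -128.7, 200.6]
orientation: [-180.0, 0.0, -177.4]
contact_force: [0.1, 0.5, -0.7]
gripper_width: 0.1
gripper_force: 0.0
```

```bash
python3 w.py w6
```

```text
11.2 [ 505.4 -128.7  200.6] [-180.     0.  -177.4] [-14.  17.   0.  73.  -0. -17.]
L 460 187
R 189 188
B 325 188
L fin n 430 [-1.6 24.  92.1] R 24.1 value deg 359.1
  disc 500.4 -21.3 37.9
R fin n 399 [  9.1 -22.6  92.3] R 24.4 value deg 161.1
  disc 510.9 -240.4 38.0
L (404, 129) [(354, 194), (305, 287), (212, 334), (115, 319), (55, 246), (62, 146)]
R (125, 130) [(312, 195), (286, 287), (204, 335), (103, 319), (27, 247), (10, 147)]
```

View pics/w6.png

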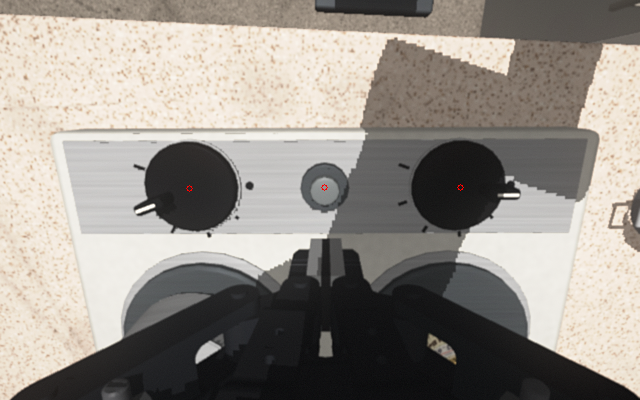

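The picture shows the right fin at four (148,208), the left fin at the dot (508,194), and the fingertip over the button (325,188). Both dials are set, so I'll press the button.

Request:
{"fn": "drive_tool", "kwargs": {"steps": [0, -1, -45, 0, 0, 0, 0, 0, -45, 0, 0, 0, 0, 0, -20, 0, 0, 0, 0, 0, -6, 0, 0, 0, 0, 0, -3, 0, 0, 0, 0, 0, -3, 0, 0, 0, 0, 0, -2.5, 0, 0, 0, 0, 0, 0, 0, 0, 0]}}

```text
time_s: 12.25
ee_pos: [505.7, -130.3, 76.7]
orientation: [-179.9, 0.1, -177.5]
contact_force: [-1.1, -2.3, 4.6]
gripper_width: -0.4
gripper_force: 2.2
```

Request:
{"fn": "drive_tool", "kwargs": {"steps": [0, 0, -1, 0, 0, 0, 0, 0, 0, 0, 0, 0]}}

```text
time_s: 12.5
ee_pos: [505.8, -130.3, 76.0]
orientation: [-179.9, 0.1, -177.5]
contact_force: [-1.8, -2.1, 8.6]
gripper_width: 0.3
gripper_force: 4.0
```

Request:
{"fn": "drive_tool", "kwargs": {"steps": [0, 0, 3, 0, 0, 0, 0, 0, 10, 0, 0, 0, 0, 0, 45, 0, 0, 0, 0, 0, 45, 0, 0, 0, -20, 0, 40, 0, 0, 0, -20, 0, 0, 0, 0, 0, 0, 0, 0, 0, 0, 0, 0, 0, 0, 0, 0, 0]}}

```text
time_s: 13.5
ee_pos: [465.2, -129.4, 217.4]
orientation: [180.0, -0.0, -177.4]
contact_force: [-0.7, -0.4, -0.5]
gripper_width: 0.0
gripper_force: 0.0
```

```bash
cat >> w.py <<'E'
b=X[(np.hypot(X[...,0]-505.5,X[...,1]+130.4)<8)&(d>0)]; print("button z",np.median(b[:,2]))
E
python3 w.py w7
```

```text
13.5 [ 465.2 -129.4  217.4] [ 180.    -0.  -177.4] [-16.  12.  -4.  74.   0. -18.]
L 447 227
R 200 228
B 324 227
L fin n 350 [-2.3 24.1 91.9] R 24.2 value deg 357.6
  disc 500.4 -21.5 38.0
R fin n 332 [  8.7 -22.9  92.2] R 24.5 value deg 162.1
  disc 510.6 -240.2 37.7
L (390, 169) [(335, 199), (293, 280), (208, 322), (120, 308), (65, 245), (71, 157)]
R (136, 171) [(302, 197), (277, 278), (203, 320), (111, 306), (42, 242), (29, 155)]
button z 81.79924172097796
```

The button bottomed out at 8.6 N and is back up (81.8 mm), both dials are at their marks, and the arm is clear.

```bash
python3 -c "
from bench import job; print(job.close_job())"
```

```text
the job is handed in; nothing more can be done
None
```

I handed the job in, verdict not shown: in the last check the right dial (saucepan's plate) read mark four and the left off, the start button was pressed and back up, and the arm was clear of everything.

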